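Set the induction hob to its usual level on the touch slider

TASK

Switch the induction hob on and set it to the level marked by the orange sticker: rest the fingertips on the power key for a moment, then put them on the slider's lowest mark and slide up the row of marks in one unbroken stroke, lightly touching the glass or skimming just above it, until level with the sticker, go no further, and lift straight off there. Don't press hard, don't shift or lift the hob, and leave the pot and everything else on the counter where it is.

Things in the scene. Friction and masses are not known exactly. Their poses are not given: they have to be found in the camera images.
- hob: Loose black induction hob, 360 (x) x 300 (y) mm, flat glass top 62 mm up. Origin: centre of its underside; x away from its user, y to the user's left, yaw within 0.3. Touch row 45 mm behind the front edge, left to right: power key, slider, padlock key (y -118, leave). Nothing moves: it senses fingertips touching or under 8 mm above the glass, at the point midway between the pads, fingers down.
- power_key (a point): Centre of the power key on top of the glass: a pale broken ring with a stroke, 20 mm across, 118 mm left of the hob's middle line and 46 mm left of the slider's lowest mark. Axes as the hob's. It takes a fingertip within 12 mm of this point for about 0.3 s.
- slider_low (a point): Middle of the slider's lowest mark, on top of the glass: the leftmost and shortest of nine pale printed bars, 7 mm wide, 18 mm apart along the hob's -y, growing from 8 to 20 mm long. Axes as the hob's.
- slider_high (a point): Middle of the slider's highest mark (the rightmost, tallest bar), on the top of the glass, 144 mm from slider_low along the hob's -y.
- sticker_dot (a point): Centre of a flat round orange sticker, 16 mm across, stuck on the glass 26 mm nearer the user than the row of bars, to show the household's usual level. The level meant is the point on the row straight beside it (same y in the hob's frame), 90 to 130 mm from the lowest mark. Axes as the hob's.
- pot: Lidded stainless pot standing on the cooking zone, 164 mm across, 97 mm high with its lid knob, two loop handles reaching 107 mm from its middle; its near wall is 93 to 108 mm behind the row of marks. Loose, 0.95 kg. Origin: centre of its underside.
- bowl: Blue ceramic bowl, 150 mm across, 62 mm high, loose, beside the hob. Origin: centre of its underside.
- tumbler: Pale green silicone tumbler, 78 mm across the rim, 100 mm high, loose, beside the hob. Origin: centre of its underside.
- jug: Stainless jug with a black handle and a hinged flip lid, 121 mm across, about 200 mm high, handle reaching 106 mm from its axis; loose. Origin: centre of its underside.
- housing_low: Lower of two stacked water-filter cartridge housings: blue ribbed bowl with white screw cap, 116 mm across the collar (132 mm over the ports), 130 mm high, loose. Origin: centre of its underside.
- housing_top: The upper housing, the same, standing on the cap of the lower one (top at 260 mm above the counter), loose.
- organizer_drawer0_handle (a point): Knob of the upper drawer of a small white plastic organizer (220 x 170 x 130 mm) at the right rear; the drawer may stand slightly open. Not part of the job.
Mind the look-alikes: they are no part of the job. There is more than one size of the bowl; the job needs the smallest.

How it is judged:
By the outcome, as a careful person would: the job done as asked, in the order asked, and still so for the second after the job is handed in, with the robot touching nothing.
It also fails if it takes over 45 s, if anything falls off the work surface, if the arm or the gripper's body presses on something with over 40 N, if the wrist force passes 120 N, or if a joint passes its speed limit or range.

ROBOT

A 6-joint arm with a two-finger parallel gripper is mounted at the origin on the work surface. World frame = base frame: x ahead of the robot, y to its left, z up, the work surface at z = 0. Lengths are in m, angles in degrees, forces in N, time in s.
With the tool pointing down it reaches from about 0.35 to 0.875 m from the base axis. Payload 4.2 kg.
Tool frame: the origin (TCP) lies on the mounting face of the last link; the fingertips stand 182 mm ahead of it and the grasp point (between the pads) lies 164 mm ahead of it (r.tcp_to_grasp is the distance from the TCP to the grasp point, in m); z points along the fingers, y is the line along which they close (so a half turn about z gives the same grasp; the last joint's range is limited). The gripper opens to 87 mm and grips with 3 to 60 N. Pads are 19 mm wide; open, the fingers measure 117 mm over their backs; the gripper's body (75 mm by 190 mm) begins 51 mm behind the grasp point.
Start: joints at [-50.73, 22.042, 0.453, 0, -68.411, -14.817], TCP at [0.259, -0.569, 0.405] pointing down, gripper open.
Joint ranges: [-179.83, 179.83], [-69.29, 118.12], [-61.27, 80.66], [-181.25, 117.63], [-171.15, -9.14], [-177.46, 177.46]. Speed limits (degrees/s): [159.86, 159.86, 180, 180, 180, 180].

INTERFACE

Orientations are given as a 3x3 rotation matrix whose columns are the frame's x, y, z axes.
In Python, from station import sense, eyes, r gives the robot as it stands.
- The arm moves only by the tool jog_arm, never from a script. Its argument "increments" is a list of rows, each a list of 4 numbers: the shift along the tool's x, y, z normalised to -1 to 1, where 1 is 0.02 m, then the turn about the tool's z normalised to -1 to 1, where 1 is 0.08 rad. A call has 1 to 10 rows; each row shifts and turns the commanded pose from where the row before left it, along the tool's axes as they then stand; what a row does not reach is not made up. A row lasts 1/10 s, in which the tool goes at most 50 mm and 8.59 degrees, less where a joint would pass 70% of its speed; a pose out of reach is approached as far as the arm can. A call with a number of a shift or a turn outside -1 to 1 is refused whole. A call with a gripper value outside its range is refused whole. "grip" is the finger opening in mm, from 0 to 87, set as the call begins (left out, the last holds). The fingers move at their own pace and stop on an object; the grip force is fixed at half the most. Time passes only in rows, so rows that do not move let the fingers close. It gives the time, the measured TCP pose, the force, the opening and the grip force at its end, in the units of the state.
- sense(): the state, without advancing time (a new reading comes with each control period).
- eyes.capture(name): name is "scene" or "top" or "wrist"; returns the picture (384x512x3 uint8, blue, green, red); there is no depth.
- eyes.get_calibration(name): a dict with "camera_matrix" (3x3 intrinsics, pixels), "k1" (the pictures are not rectified: a ray, as slopes to the right and down, at radius r is drawn at 1 + k1 r^2 times it, then the intrinsics apply), "R" (3x3) and "t" (3): a world point X has camera coordinates R X + t; the wrist camera has in their place "T_tool_cam" (4x4, takes a point from camera to tool coordinates, whose origin is the TCP and whose axes are the flange's). Camera axes: x right, y down, z forward; pixel columns grow to the right and rows downward; lengths in m; the calibration is good to about 2 mm. A picture is of the moment at which its call begins: read the wrist's pose just before it. get_calibration takes no time and is no camera call.
- r.finish_job(): hands the job in; it is judged then, once.
Trained networks look in the newest picture that a camera, given by its name, has taken for a name from the list of things; names that differ only in an ending like _2 or _b are one class to them, and where a whole thing is asked for, a point or a joint stands for the part that bears it (a point fixed in the world has none). Each returns a list of dicts, best first, with "conf" (0 to 1); they miss things now and then, are a little off and sometimes report something else, mostly with a low value. They report only what shows in the picture. A call takes as long as a camera call. They do not tell look-alikes from the thing itself.
- eyes.spot_in(camera, name): "centre" ([x, y, z] in m, in world coordinates, good to about 4 mm: the middle of the surface that is visible of it).
- eyes.outline_of(camera, name): "mask" (384x512 bool, what is visible of it).
The state is a dict: "time_s": time; "joints": joint angles; "joint_velocities": joint speeds; "effort": joint torques, N m; "tcp_pos": TCP position; "ee_rot": TCP orientation; "wrist_force": force on the tool from outside, world axes, zero at the start; "moment": the same for the moment, N m; "gripper_width": opening from 0.0 (shut) to 1.0 (fully open); "gripper_force": force on a finger pad.
Only numpy, scipy, OpenCV 4.12 (cv2) and the standard library are available. Lean on these libraries where they do the work, as an engineer would, in place of code of your own. Each camera call takes 0.05 s, during which the arm holds its last target. There are 200 camera calls.

## Working session

There is one attempt and no reset: what is moved stays moved. The work goes in short steps, Python scripts to look and compute and a tool call to move; the robot and the scene stay as the last step left them, time stands still between calls to the robot, and variables do not carry over. Pictures are saved under pics/ and viewed, at most 10 in all, crops included, and the job is handed in when it is done.

Besides the shell and the picture viewer there is one more tool, called after "Request:" by a JSON object that holds its "op" and its "data". jog_arm: Moves the arm, as the interface text tells. Its arguments: {"type":"object","properties":{"increments":{"type":"array"},"grip":{"type":"number"}},"required":["increments"]}

```bash
mkdir -p pics; ls; python3 - <<'E'
from station import sense, eyes, r
import cv2,numpy as np
s=sense();print(s['time_s'],s['tcp_pos'],s['ee_rot'],s['gripper_width'])
for c in('top','scene'):
    im=eyes.capture(c);cv2.imwrite(f'pics/{c}0.png',im)
    for n in('hob','power_key','slider_low','slider_high','sticker_dot','pot'):
        print(c,n,[(np.round(d['centre'],4).tolist(),round(d['conf'],2)) for d in eyes.spot_in(c,n)][:3])
E
```

```text
pics
0.0 [ 0.2587028  -0.56872027  0.4036537 ] [[-9.10335216e-01 -4.13870508e-01 -9.99029984e-04]
 [-4.13871700e-01  9.10333158e-01  1.93828376e-03]
 [ 1.07251638e-04  2.17795820e-03 -9.99997622e-01]] 1.0002164213570663
top hob [([0.6297, -0.0729, 0.0628], 0.86)]
top power_key [([0.6268, -0.0712, 0.0608], 0.73)]
top slider_low [([0.6242, -0.0728, 0.0622], 0.66)]
top slider_high [([0.627, -0.0705, 0.0588], 0.97)]
top sticker_dot [([0.6262, -0.0694, 0.0596], 0.28)]
top pot [([0.7265, -0.0786, 0.1361], 0.88), ([0.625, -0.0701, 0.0611], 0.19)]
scene hob [([0.745, -0.0994, 0.1351], 0.66), ([0.6455, -0.1128, 0.0625], 0.58), ([0.3397, -0.4097, 0.0615], 0.55)]
scene power_key [([0.6571, -0.1124, 0.0619], 0.56)]
scene slider_low [([0.6489, -0.1091, 0.0605], 0.7)]
scene slider_high [([0.6537, -0.1121, 0.0598], 0.93)]
scene sticker_dot []
scene pot [([0.7452, -0.1003, 0.1382], 0.56)]
```

View pics/top0.png

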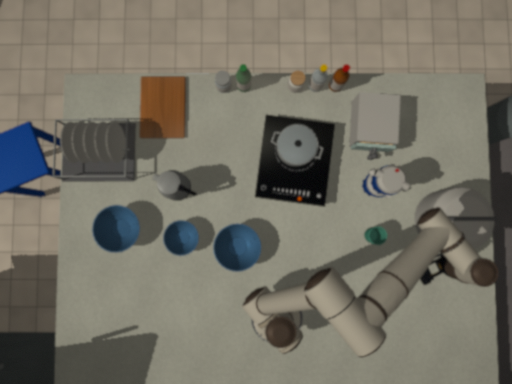

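View pics/scene0.png

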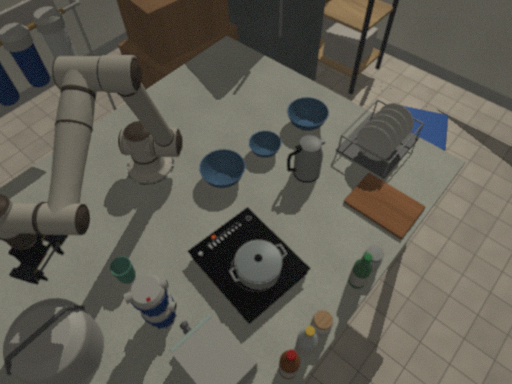

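The top view shows one hob centred at about (296,160). The power key is at about (263,187), the bars run from (275,189) to (308,193), the orange sticker is at about (299,198), and the pot is at (297,145). Candidates for the power key are the ring at (263,187) and the padlock key at (319,194). The red spots at (396,170) and (347,69) could pass for the sticker. I'll choose by the description and check in a close crop.

```bash
cat > h.py <<'E'
from station import sense, eyes, r
import cv2,numpy as np
def cam(name,s=None):
    c=eyes.get_calibration(name);K=np.array(c['camera_matrix'])
    if 'R' in c and name!='wrist': R,t=np.array(c['R']),np.array(c['t']);return K,c['k1'],R.T,-R.T@t
    T=np.array(c['T_tool_cam']);E=np.array(s['ee_rot'])
    return K,c['k1'],E@T[:3,:3],E@T[:3,3]+np.array(s['tcp_pos'])
def ray(name,px,z,s=None):
    K,k1,R,o=cam(name,s);px=np.atleast_2d(px).astype(float);out=[]
    # drawn = ray*(1+k1 r^2) (own inversion by fixed point)
    d=(px-K[:2,2])/[K[0,0],K[1,1]];u=d.copy()
    for _ in range(30): u=d/(1+k1*(u**2).sum(1,keepdims=True))
    w=np.c_[u,np.ones(len(u))]@R.T
    return o+w*((z-o[2])/w[:,2])[:,None]
def proj(name,X,s=None):
    K,k1,R,o=cam(name,s);c=(np.atleast_2d(X)-o)@R;u=c[:,:2]/c[:,2:]
    u=u*(1+k1*(u**2).sum(1,keepdims=True));return u*[K[0,0],K[1,1]]+K[:2,2]
E
python3 - <<'E'
from h import *
im=cv2.imread('pics/top0.png')
pts=dict(power=(263,187),low=(275,189.5),high=(308,193),stick=(299,198),pad=(319,194))
for k,p in pts.items(): print(k,ray('top',p,.062).round(4))
for k,p,z in(('stack',(385,180),.26),('tumb',(376,235),.1),('bigbowl',(238,247),.062),('fl',(256,198),.062),('fr',(325,206),.062),('bl',(266,115),.062),('br',(335,122),.062)): print(k,ray('top',p,z).round(3))
c=im[100:220,240:350];cv2.imwrite('pics/c1.png',cv2.resize(c,None,fx=5,fy=5,interpolation=cv2.INTER_CUBIC))
c=eyes.get_calibration('wrist');print(np.round(c['T_tool_cam'],3),c['camera_matrix'],c['k1'])
E
```

```text
power [[0.5561 0.0566 0.062 ]]
low [[0.5455 0.0059 0.062 ]]
high [[ 0.5305 -0.1336  0.062 ]]
stick [[ 0.5093 -0.0953  0.062 ]]
pad [[ 0.5262 -0.1801  0.062 ]]
stack [[ 0.564 -0.395  0.26 ]]
tumb [[ 0.354 -0.406  0.1  ]]
bigbowl [[0.304 0.162 0.062]]
fl [[0.51  0.086 0.062]]
fr [[ 0.475 -0.205  0.062]]
bl [[0.867 0.043 0.062]]
br [[ 0.836 -0.254  0.062]]
[[ 0.    -0.958 -0.286  0.078]
 [ 1.     0.    -0.     0.   ]
 [ 0.    -0.286  0.958  0.021]
 [ 0.     0.     0.     1.   ]] [[300.91363014   0.         255.91945127]
 [  0.         300.91363014 193.55770152]
 [  0.           0.           1.        ]] -0.07260993297095164
```

View pics/c1.png

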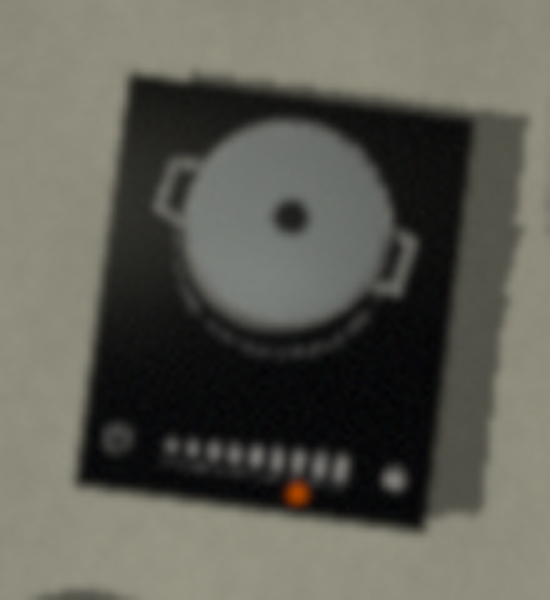

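The crop confirms it: broken ring at far left (118,438), nine bars growing from (172,445) to (343,468), the orange sticker below at (297,494), and the padlock key (394,479), which I leave alone. Next I turn the tool to match the hob's yaw and travel above the row for a wrist look.

Request:
{"op": "jog_arm", "data": {"increments": [[0,0,0,0.95],[0,0,0,0.95],[0,0,0,0.95],[0,0,0,0.95],[0,0,0,0.95],[0,0,0,0.95],[0,0,0,0.95],[0,0,0,0]], "grip": 0}}

```text
time_s: 1.5
tcp_pos: [0.2587, -0.5689, 0.4048]
ee_rot: [[-0.994, 0.105, -0.0], [0.105, 0.994, -0.0], [0.0, -0.0, -1.0]]
wrist_force: [-0.2, 0.1, -0.1]
gripper_width: 0.355
gripper_force: 0.0
```

Request:
{"op": "jog_arm", "data": {"increments": [[-0.2,0.5,0,0],[-0.4,1,0,0],[-0.4,1,0,0],[-0.4,1,0,0],[-0.4,1,0,0],[-0.4,1,0,0],[-0.4,1,0,0],[-0.4,1,0,0],[-0.4,1,0,0],[-0.4,1,0,0]]}}

```text
time_s: 2.5
tcp_pos: [0.3546, -0.3865, 0.4049]
ee_rot: [[-0.995, 0.103, 0.0], [0.103, 0.995, -0.0], [-0.0, -0.0, -1.0]]
wrist_force: [-0.1, -0.7, -0.6]
gripper_width: 0.006
gripper_force: 0.0
```

Request:
{"op": "jog_arm", "data": {"increments": [[-0.4,1,0,0],[-0.4,1,0,0],[-0.4,1,0,0],[-0.4,1,0,0],[-0.4,1,0,0],[-0.4,1,0,0],[-0.4,1,0,0],[-0.4,1,0,0],[-0.4,1,0,0],[-0.4,1,0,0]]}}

```text
time_s: 3.5
tcp_pos: [0.4549, -0.1961, 0.4049]
ee_rot: [[-0.995, 0.103, 0.0], [0.103, 0.995, 0.0], [-0.0, 0.0, -1.0]]
wrist_force: [0.4, -0.6, -0.6]
gripper_width: 0.007
gripper_force: 0.0
```

Request:
{"op": "jog_arm", "data": {"increments": [[-0.4,1,0,0],[-0.4,1,0,0],[-0.4,1,0,0],[-0.4,1,0,0],[-0.4,1,0,0],[-0.4,1,0,0],[-0.2,0.5,0,0],[0,0,0,0],[0,0,0,0]]}}

```text
time_s: 4.4
tcp_pos: [0.5198, -0.0737, 0.4047]
ee_rot: [[-0.995, 0.104, -0.0], [0.104, 0.995, -0.0], [0.0, -0.0, -1.0]]
wrist_force: [0.1, -0.1, 0.2]
gripper_width: 0.005
gripper_force: 0.0
```

Request:
{"op": "jog_arm", "data": {"increments": [[0,0,0.8,0],[0,0,1,0],[0,0,1,0],[0,0,0.7,0],[0,0,0,0],[0,0,0,0]]}}

```text
time_s: 5.0
tcp_pos: [0.5201, -0.0742, 0.3352]
ee_rot: [[-0.994, 0.106, 0.0], [0.106, 0.994, -0.0], [-0.0, -0.0, -1.0]]
wrist_force: [-0.2, -0.1, 0.7]
gripper_width: 0.005
gripper_force: 0.0
```

```bash
python3 - <<'E'
from h import *
s=sense();im=eyes.capture('wrist');cv2.imwrite('pics/w1.png',im);np.save('w1s.npy',s,allow_pickle=True)
print(s['tcp_pos'],s['joints'])
E
```

```text
[ 0.52010117 -0.0742407   0.33517073] [ 9.58980273e+00  1.60714408e+01 -1.92804383e+01  2.74792099e-02
 -5.46433828e+01 -1.05662485e+02]
```

View pics/w1.png

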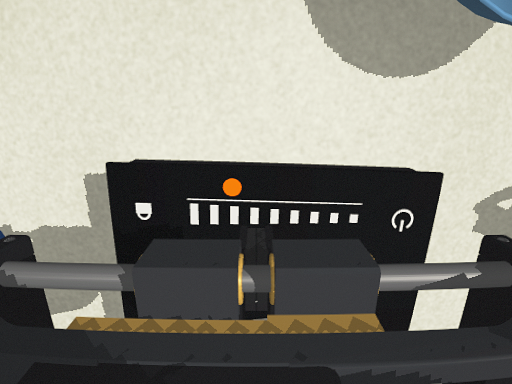

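The wrist view is upside down to the user. It shows the power key at (402,220), the lowest bar at (354,218), the highest bar at (194,214), the sticker at (232,187) and the padlock at (144,211).

```bash
cat > fit.py <<'E'
from h import *
def fit(im,s):
    g=im.astype(int);H=proj('wrist',[[.55,.04,.062]],s)
    wh=((g.min(2)>120)&(np.ptp(g,axis=2)<60)).astype(np.uint8)
    og=((g[:,:,2]>180)&(g[:,:,0]<90)&(g[:,:,1]<190)).astype(np.uint8)
    n,l,st,c=cv2.connectedComponentsWithStats(wh);bars=[]
    W=lambda p:ray('wrist',p,.062,s)[0]
    B=[(W(c[i]),c[i],st[i]) for i in range(1,n) if 20<st[i][4]<700 and st[i][2]<40 and st[i][3]<40 and st[i][1]>150]
    n,l,so,co=cv2.connectedComponentsWithStats(og)
    i=1+so[1:,4].argmax();S=W(co[i])
    return B,S,so[i]
E
python3 - <<'E'
from fit import *
s=np.load('w1s.npy',allow_pickle=True).item()
B,S,so=fit(cv2.imread('pics/w1.png'),s)
for w,c,st in sorted(B,key=lambda b:b[1][0]):print(w.round(4),c.round(1),st)
print('S',S.round(4),so)
bars=np.array([w for w,c,st in B if st[2]<13 and st[4]>20])
bars=bars[np.argsort(-bars[:,1])];print(len(bars))
d=bars[-1]-bars[0];print(np.linalg.norm(d),'yaw',np.arctan2(d[0],-d[1])); u=d/np.linalg.norm(d)
along=(S-bars[0])@u;print('along',along,'target',bars[0]+along*u, 'stick offset',np.cross(u,S-bars[0])[2])
print('tool',bars[0]-s['tcp_pos'])
E
```

```text
[ 0.5223 -0.1754  0.062 ] [143.4 209.8] [135 203  17  17 219]
[ 0.5307 -0.1305  0.062 ] [193.9 213.8] [190 203   9  22 185]
[ 0.5329 -0.1126  0.062 ] [214.  214.1] [210 205   9  20 172]
[ 0.5352 -0.0948  0.062 ] [234.  214.5] [230 206   9  18 162]
[ 0.6028 -0.091   0.062 ] [246.9 279.6] [242 276  12   8  76]
[ 0.538  -0.0772  0.062 ] [254.  215.5] [250 208   9  16 144]
[ 0.5404 -0.0594  0.062 ] [274.1 216.1] [270 209   9  15 131]
[ 0.5427 -0.0416  0.062 ] [294.  216.5] [290 210   9  14 116]
[ 0.5452 -0.0238  0.062 ] [314.  217.1] [310 212   9  12  94]
[ 0.5475 -0.006   0.062 ] [333.7 217.5] [330 213   9  10  80]
[0.55   0.0116 0.062 ] [353.2 218.1] [349 214   9   9  76]
[0.5622 0.0563 0.062 ] [401.1 225.4] [399 220   5  12  37]
[0.5541 0.0574 0.062 ] [402.7 217. ] [392 209  22  19 134]
[0.6247 0.1324 0.062 ] [471.5 274.6] [465 273  16   6  59]
S [ 0.5094 -0.0936  0.062 ] [223 178  19  18 260]
11
0.18949164985631314 yaw -0.16701251956787228
along 0.15657291279140068 target [ 0.53619017 -0.09808395  0.062     ] stick offset -0.02713006503186475
tool [ 0.04211725  0.13055107 -0.27317073]
```

Request:
{"op": "jog_arm", "data": {"increments": [[0,0,0,0.36],[-0.13,0.96,0,0],[-0.13,0.96,0,0],[-0.13,0.96,0,0],[-0.13,0.96,0,0],[-0.13,0.96,0,0],[-0.12,0.96,0,0],[-0.12,0.98,0,0],[0,0,0,0],[0,0,0,0]]}}

```text
time_s: 6.05
tcp_pos: [0.5559, 0.058, 0.335]
ee_rot: [[-0.991, 0.133, 0.0], [0.133, 0.991, 0.0], [-0.0, 0.0, -1.0]]
wrist_force: [-0.2, -0.2, 0.6]
gripper_width: 0.002
gripper_force: 0.0
```

Request:
{"op": "jog_arm", "data": {"increments": [[0,0,0.8,0],[0,0,1,0],[0,0,1,0],[0,0,0.75,0],[0,0,0,0],[0,0,0,0],[0,0,0,0]]}}

```text
time_s: 6.75
tcp_pos: [0.5562, 0.0574, 0.2649]
ee_rot: [[-0.991, 0.134, 0.002], [0.134, 0.991, 0.0], [-0.002, 0.001, -1.0]]
wrist_force: [-0.1, -0.4, -0.8]
gripper_width: 0.007
gripper_force: 0.0
```

```bash
python3 - <<'E'
from fit import *
s=sense();im=eyes.capture('wrist');cv2.imwrite('pics/w2.png',im)
P=np.array(s['tcp_pos']);E=np.array(s['ee_rot']);print(P.round(4),E.round(3).tolist(),s['wrist_force'])
B,S,so=fit(im,s)
for w,c,st in sorted(B,key=lambda b:b[1][0]):print(w.round(4),((w-P)@E*1000).round(1),c.round(1),st)
print('S',S.round(4),((S-P)@E*1000).round(1),so)
print('tip px',proj('wrist',P+E[:,2]*.182,s))
E
```

```text
[0.5562 0.0574 0.2649] [[-0.991, 0.134, 0.002], [0.134, 0.991, 0.0], [-0.002, 0.001, -1.0]] [-0.05841248 -0.40360543 -0.77382547]
[ 0.5317 -0.1118  0.062 ] [   2.  -171.2  202.8] [  6.6 223.4] [  0 213  14  23 213]
[ 0.5353 -0.0942  0.062 ] [   0.9 -153.2  202.8] [ 30.4 225.3] [ 24 215  14  23 209]
[ 0.5378 -0.0766  0.062 ] [   0.7 -135.5  202.8] [ 54.3 225.8] [ 48 216  13  21 195]
[ 0.5401 -0.0586  0.062 ] [   0.9 -117.3  202.8] [ 79.6 225.9] [ 74 217  12  19 181]
[ 0.5425 -0.0409  0.062 ] [  0.8 -99.4 202.8] [105.1 226.2] [ 99 218  13  18 180]
[ 0.5449 -0.0232  0.062 ] [  0.8 -81.6 202.8] [131.2 226.5] [125 219  13  16 172]
[ 0.5477 -0.0056  0.062 ] [  0.4 -63.8 202.8] [157.7 227.2] [152 221  12  14 146]
[0.5502 0.0123 0.062 ] [  0.3 -45.7 202.9] [184.9 227.5] [179 222  12  12 132]
[0.5503 0.058  0.062 ] [  6.3  -0.4 202.9] [253.9 219. ] [239 214  32  15 145]
S [ 0.5096 -0.0929  0.062 ] [  26.4 -155.4  202.7] [  8 178  23  24 410]
tip px [[254.4064687 242.0902176]]
```

View pics/w2.png

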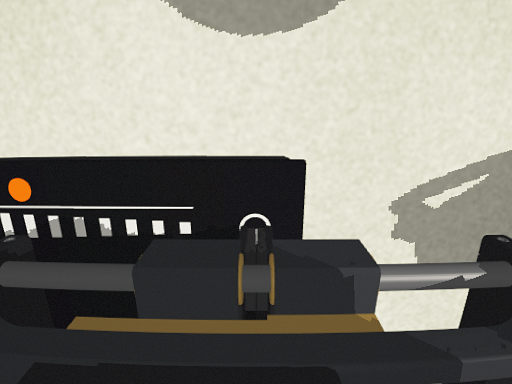

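The picture shows the closed fingertips at about (254,240), over the power ring at (254,220). The bars line up with the tool's y axis, and the lowest bar at (185,227) is 46 mm away. The sticker at (20,189) is 109.7 mm along the row from the lowest mark, the same as in the first look. Now I go down onto the power key.

Request:
{"op": "jog_arm", "data": {"increments": [[0,0,0.4,0],[0,0,0.3,0],[0,0,0.15,0],[0,0,0.08,0],[0,0,0,0],[0,0,0,0],[0,0,0,0],[0,0,0,0],[0,0,0,0],[0,0,0,0]]}}

```text
time_s: 7.8
tcp_pos: [0.5558, 0.0576, 0.2452]
ee_rot: [[-0.991, 0.134, 0.0], [0.134, 0.991, 0.0], [-0.0, 0.0, -1.0]]
wrist_force: [-0.2, -0.3, -0.0]
gripper_width: 0.007
gripper_force: 0.0
```

Request:
{"op": "jog_arm", "data": {"increments": [[0,0,-0.5,0],[0,0,-0.8,0],[0,-0.5,0,0],[0,-0.8,0,0],[0,-0.7,0,0],[0,-0.3,0,0],[0,0,0,0],[0,0,0,0],[0,0,0,0]]}}

```text
time_s: 8.7
tcp_pos: [0.5498, 0.0122, 0.271]
ee_rot: [[-0.991, 0.133, -0.0], [0.133, 0.991, -0.0], [0.0, -0.0, -1.0]]
wrist_force: [0.9, 0.6, 0.5]
gripper_width: 0.005
gripper_force: 0.0
```

```bash
python3 - <<'E'
from fit import *
s=sense();im=eyes.capture('wrist');cv2.imwrite('pics/w3.png',im)
P=np.array(s['tcp_pos']);E=np.array(s['ee_rot']);print(P.round(4))
B,S,so=fit(im,s)
for w,c,st in sorted(B,key=lambda b:b[1][0]):print(((w-P)@E*1000).round(1),c.round(1),st)
print('S',S.round(4),((S-P)@E*1000).round(1),so)
E
```

```text
[0.5498 0.0122 0.271 ]
[ 2.000e-01 -1.435e+02  2.090e+02] [ 49.3 222.9] [ 42 210  15  27 261]
[   0.5 -125.5  209. ] [ 73.4 222.8] [ 67 211  14  25 252]
[   0.3 -107.6  209. ] [ 98.1 223.3] [ 92 212  13  24 246]
[  0.  -89.7 209. ] [123.2 223.9] [117 214  13  22 229]
[ -0.  -71.8 209. ] [149.  224.1] [143 215  13  20 211]
[-2.00e-01 -5.38e+01  2.09e+02] [175.1 224.5] [170 216  11  18 188]
[  0.  -36.1 209. ] [201.1 224.3] [196 217  11  16 150]
[ -0.4 -17.9 209. ] [228.1 224.9] [223 219  11  13 139]
[  0.5  -0.  209. ] [254.6 223.7] [249 220  12  11  99]
[ -6.2  45.6 209. ] [321.6 232.8] [320 226   4  14  51]
[  1.6  45.6 209. ] [322.4 222.1] [308 211  30  26 235]
[-41.9 155.3 209. ] [463.4 275.5] [450 273  29   7 140]
S [ 0.5095 -0.0931  0.062 ] [  25.9 -109.7  209. ] [ 78 176  24  24 432]
```

View pics/w3.png

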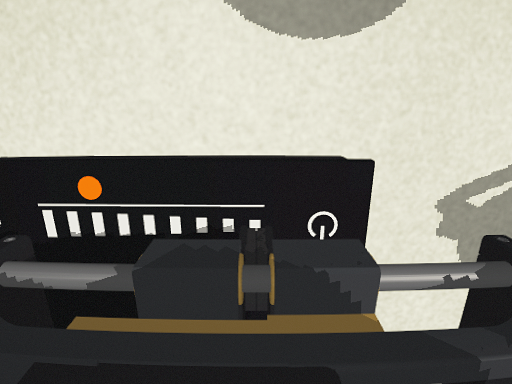

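The picture shows the tips on the lowest bar at (255,224), with zero lateral offset and the power ring at (322,225). The sticker at (90,188) is 109.7 mm ahead along tool -y. Next I touch down and make the stroke.

Request:
{"op": "jog_arm", "data": {"increments": [[0,0,0.5,0],[0,0,0.45,0],[0,0,0.2,0],[0,0,0.11,0],[0,0,0,0],[0,0,0,0],[0,0,0,0]]}}

```text
time_s: 9.45
tcp_pos: [0.5498, 0.012, 0.2462]
ee_rot: [[-0.991, 0.134, 0.001], [0.134, 0.991, 0.0], [-0.001, 0.0, -1.0]]
wrist_force: [-0.1, 0.3, 0.4]
gripper_width: 0.003
gripper_force: 0.0
```

Request:
{"op": "jog_arm", "data": {"increments": [[0,-0.3,0,0],[0,-0.6,0,0],[0,-0.7,0,0],[0,-0.7,0,0],[0,-0.7,0,0],[0,-0.7,0,0],[0,-0.7,0,0],[0,-0.5,0,0],[0,-0.35,0,0],[0,-0.2,0,0]]}}

```text
time_s: 10.45
tcp_pos: [0.535, -0.0967, 0.2459]
ee_rot: [[-0.991, 0.134, -0.0], [0.134, 0.991, 0.0], [0.0, -0.0, -1.0]]
wrist_force: [-0.3, 0.7, 0.3]
gripper_width: 0.007
gripper_force: 0.0
```

Request:
{"op": "jog_arm", "data": {"increments": [[0,0,0,0],[0,0,0,0]]}}

```text
time_s: 10.65
tcp_pos: [0.5352, -0.0958, 0.2459]
ee_rot: [[-0.991, 0.133, 0.0], [0.133, 0.991, 0.0], [-0.0, 0.0, -1.0]]
wrist_force: [0.2, 0.2, -0.9]
gripper_width: 0.008
gripper_force: 0.0
```

```bash
python3 - <<'E'
from fit import *
s=sense();im=eyes.capture('wrist')
P=np.array(s['tcp_pos']);E=np.array(s['ee_rot']);print(P.round(4))
B,S,so=fit(im,s);print('S',S.round(4),((S-P)@E*1000).round(1),so)
E
```

```text
[ 0.5352 -0.0958  0.2459]
S [ 0.5094 -0.0935  0.062 ] [ 25.9  -1.2 183.9] [238 186  29  27 600]
```

The tips are within about 1 mm of the sticker's level, so I lift straight off.

Request:
{"op": "jog_arm", "data": {"increments": [[0,0,-0.4,0],[0,0,-0.8,0],[0,0,-1,0],[0,0,-1,0],[0,0,-1,0],[0,0,-1,0],[0,0,-0.5,0],[0,0,0,0],[0,0,0,0]]}}

```text
time_s: 11.6
tcp_pos: [0.5348, -0.0959, 0.3594]
ee_rot: [[-0.991, 0.134, -0.001], [0.134, 0.991, 0.0], [0.001, 0.0, -1.0]]
wrist_force: [-0.4, 0.2, -0.5]
gripper_width: 0.004
gripper_force: 0.0
```

```bash
python3 - <<'E'
from fit import *
s=sense();im=eyes.capture('wrist')
B,S,so=fit(im,s);print(s['tcp_pos'],'S',S.round(4),sorted([b[0].round(4).tolist() for b in B],key=lambda b:b[1])[:11])
print(r.finish_job())
E
```

```text
[ 0.53481086 -0.09585417  0.35941707] S [ 0.5096 -0.0937  0.062 ] [[0.5222, -0.1758, 0.062], [0.5306, -0.1305, 0.062], [0.6318, -0.1163, 0.062], [0.533, -0.1125, 0.062], [0.5353, -0.0951, 0.062], [0.5378, -0.0774, 0.062], [0.5402, -0.0594, 0.062], [0.543, -0.0416, 0.062], [0.5456, -0.0241, 0.062], [0.5474, -0.0061, 0.062], [0.5499, 0.0116, 0.062]]
the job is handed in; nothing more can be done
None
```

I held the fingertips on the power key, slid them in one light stroke from the lowest mark to within about 1 mm of the sticker's level, lifted straight off with the hob unmoved, and handed the job in at about 12 s; no lit indicator or verdict was shown to confirm the hob registered it.

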